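Set the ratchet clamp to tighten and clamp the bar

TASK

The red polishing bar still lies loose in the ratchet clamp on the bench, and the clamp is set to loosen. Flip the direction lever on the ratchet head over to tighten, swing the handle well back to feel that it now free-wheels that way without opening the jaw, then work the handle clockwise, with as many strokes as it needs, until the bar is held firmly but not crushed: the knob, which takes 6 to 8 N to drive while the jaw still runs free, should then take 10 to 11 N. Let go, leave the lever on tighten, and do not disturb the things lying round the clamp.

Things in the scene. Friction and masses are not known exactly. Their poses are not given: they have to be found in the camera images.
- clamp_base: the clamp's grey base plate, 70 x 250 x 12 mm, fixed to the bench. Origin on its underside, below the ratchet head's axis. Its y runs along the plate (world y at yaw 0): the head sits at the +y end (robot's left); jaw, pad, bar and a steel fence block (66 x 16 x 32 mm, set differently from time to time) follow towards -y. Tightening drives jaw and pad to -y.
- spindle_axis (a point): point on the upright axis of the ratchet head (92 mm across, dark steel, top 68 mm above the bench), 70 mm above the bench; the handle's hinge. Axes as clamp_base.
- knob_mid (a point): centre of the black knob at the handle's end: a round upright grip 19 to 22 mm thick, 70 to 119 mm above the bench; this point is 98 mm above the bench, 95 mm from the spindle axis. The arm below it is 18 mm wide, top 69 mm above the bench. The knob spins on the handle, so a grip on it need not turn as the handle swings.
- handle (a joint): handle swing about the spindle axis, rad, grows clockwise seen from above; at 0 the arm points along the plate's +y, at positive angles it leans away from the robot. Hard stops at -0.6 and 0.6; starts at 0.15 to 0.35. At the knob, free-wheeling takes about 1 N (clicks 0.39 rad apart; up to 0.39 rad of a stroke is lost before the pawl bites); driving with the jaw free, 8 N moving, 6 N halted.
- lever_post (a point): middle of the upright round steel post, 12 mm thick, 76 to 116 mm above the bench, at the end of the flat direction lever that lies on the head; this point is 100 mm above the bench. The lever's pivot is on the handle's centre line, 33 mm from the spindle axis towards the knob; the post is 33 mm from the pivot, so it stands near the spindle axis and moves 21 mm across the handle's line.
- lever (a joint): direction lever relative to the handle, rad, stops at -0.32 and 0.32; takes about 5 N at the post and stays where left. Negative (as found): loosen, the handle drives anticlockwise and free-wheels clockwise. Positive, beyond 0.2: tighten, drives clockwise and free-wheels anticlockwise. It grows clockwise from above, the post moving towards the robot; pushing the post hardly turns the handle.
- jaw (a joint): travel of the steel jaw towards the fence, m, 0 at the start; 8 mm per radian of driven handle. The drive holds the jaw where it is left. It must not be opened by more than 2 mm from its start.
- pad: dark steel clamping pad 56 x 8 x 26 mm on stiff springs (35 N/mm) in front of the jaw. Origin at bench height; the pad's face is 27 mm from it towards the fence. It grips after 5 to 11 mm of jaw travel. Each 10 N of grip adds 0.84 N at the knob: a firm grip is 12 to 78 N (moving, 9 to 14.5 N at the knob; halted, 7 to 12.3 N); above 85 N the bar crumbles.
- bar: loose red bar of polishing compound, 34 x 70 x 29 mm, lying across the clamp plate between pad and fence, its 34 mm width in the clamping direction, 0.5 to 4 mm off the fence, to which the pad pushes it. Origin at the centre of its underside, 12 mm above the bench.
- tape: bystander: roll of tan tape 104 mm across, 25 mm high; origin at the centre of its underside. Leave alone.
- rubber_disc: bystander: dark rubber polishing wheel 44 mm across, 10 mm high; origin at the centre of its underside. Leave alone.
- flat_pliers: bystander: red-handled pliers 42 x 150 x 12 mm; origin at the centre of the underside. Leave alone.
Mind the look-alikes: they are no part of the job. Of the things that look like the bar, the larger one is meant.

How it is judged:
By the outcome, as a careful person would: the job done as asked, in the order asked, and still so for the second after the job is handed in, with the robot touching nothing.
It also fails if it takes over 67 s, if anything falls off the work surface, if the arm or the gripper's body presses on something with over 40 N, if the wrist force passes 120 N, or if a joint passes its speed limit or range.

ROBOT

A 7-joint arm with a two-finger parallel gripper is mounted at the origin on a cart in front of the work surface, level with it; the furniture and walls round the work are solid. World frame = base frame: x ahead of the robot, y to its left, z up, the work surface at z = 0. Lengths are in m, angles in rad, forces in N, time in s.
With the tool pointing down it reaches from about 0.425 to 0.925 m from the base axis. Payload 6.8 kg.
Tool frame: the origin (TCP) lies on the front face of the gripper's body, between the roots of the fingers; the fingertips stand 73 mm ahead of it and the grasp point (between the pads) lies 54 mm ahead of it (env.nose_length is the distance from the TCP to the fingertips, in m); z points along the fingers, y is the line along which they close (so a half turn about z gives the same grasp; the last joint's range is limited). The gripper opens to 85 mm and grips with 20 to 120 N. Pads are 22 mm wide; open, the fingers measure 114 mm over their backs; the gripper's body (76 mm by 85 mm) begins 54 mm behind the grasp point. The pads swing forward as they close: fully open they stand 13 mm farther back than shut.
Start: joints at [-1.404, 0.477, 0.022, 1.555, -0.011, 1.109, -0.083], TCP at [0.183, 0.65, 0.304] pointing down, gripper open.
Joint ranges: [-2.96, 2.96], [-0.34, 2.1], [-1.41, 1.46], [0.24, 2.44], [-1.37, 4.51], [0.17, 1.92], [-2.96, 2.96]. Speed limits (rad/s): [2.39, 2.39, 3.14, 3.14, 3.14, 3.14, 3.14].

INTERFACE

Orientations are given as a unit quaternion [w, x, y, z].
In Python, from cell import env, kin, camera, calibration, job gives the robot as it stands. The module is installed in compiled form; this text tells all that it offers. Calls block until the motion is done:
- env.reach(position, orientation): joint-space move of the TCP to a pose.
- env.movel(position, velocity=0.15, rot=None, stop_force=None): straight line of the TCP; rot=None keeps the orientation; velocity is the mean speed in m/s. With stop_force (N) it stops when the force on the tool has changed by that much, and returns True; else False.
- env.goto_joints(angles): joint-space move.
- env.grip(opening, f_grip=None): finger opening in m; f_grip is the grip in N (None keeps the last); returns when the fingers have stopped.
- env.dwell(seconds).
- kin.inverse_kinematics(position, orientation): joint angles nearest the present ones, or None.
- env.get_state(): the state.
- camera(name): name is "scene" or "top"; returns (picture, depth): 420x560x3 uint8, blue, green, red; 420x560 float32, m along the optical axis (not along the pixel's ray), 0 where there is no reading.
- calibration(name): a dict with "fx", "fy", "cx", "cy" (pixels), "rvec" (rotation vector, rad) and "tvec" (3), from world to camera coordinates, as OpenCV has them. Camera axes: x right, y down, z forward; pixel columns grow to the right and rows downward; lengths in m; the calibration is good to about 2 mm. A picture is of the moment at which its call begins. calibration takes no time and is no camera call.
A pose or a line that the arm cannot do raises env.PlanningError and nothing moves.
- job.job_done(): hands the job in; it is judged then, once.
The state is a dict: "time": time; "qpos": joint angles; "joint_velocities": joint speeds; "joint_torque": joint torques, N m; "tcp_pos": TCP position; "orientation": TCP orientation; "force": force on the tool from outside, world axes, zero at the start; "torque": the same for the moment, N m; "opening": finger opening in m; "gripper_force": force on a finger pad.
Only numpy, scipy, OpenCV 4.12 (cv2) and the standard library are available. Lean on these libraries where they do the work, as an engineer would, in place of code of your own. Each camera call takes 0.05 s, during which the arm holds its last target. There are 200 camera calls.

## Working session

There is one attempt and no reset: what is moved stays moved. The work goes in short steps, each a Python script; the robot and the scene stay as the last script left them, time stands still between calls to the robot, and variables do not carry over. Pictures are saved under pics/ and viewed, at most 10 in all, crops included, and the job is handed in when it is done.

```bash
mkdir -p pics; python3 - <<'E'
from cell import env,camera,calibration
import cv2,numpy as np
for n in("top","scene"):
    p,d=camera(n); cv2.imwrite(f"pics/{n}0.png",p); np.savez(f"{n}0.npz",p=p,d=d)
    c=calibration(n);print(n,c, (-cv2.Rodrigues(np.array(c["rvec"],float))[0].T@np.array(c["tvec"],float)).ravel())
s=env.get_state();print(s,env.nose_length)
a=cv2.imread("pics/top0.png");b=cv2.imread("pics/scene0.png")
E
```

```text
top {'fx': 485.4282914860505, 'fy': 485.4282914860505, 'cx': 278.54442847592776, 'cy': 209.2632000815733, 'rvec': array([ 2.16263387, -2.13899228,  0.15436434]), 'tvec': array([0.10697515, 0.57056194, 1.10502024])} [0.41016064 0.11669561 1.17311752]
scene {'fx': 469.36008080810353, 'fy': 469.36008080810353, 'cx': 279.7600472523647, 'cy': 214.73333315544323, 'rvec': array([ 1.96488774, -0.74642571,  0.46926595]), 'tvec': array([-0.37452327,  0.27912306,  0.74170627])} [-0.0799649  -0.62823882  0.6059927 ]
{'time': 0.1, 'qpos': array([-1.40407999,  0.47774772,  0.02232585,  1.55638917, -0.01153205,
        1.10930598, -0.08311287]), 'joint_velocities': array([-0.00054899, -0.00429107,  0.00039465, -0.00354701,  0.00053211,
        0.00069764, -0.00044983]), 'joint_torque': array([ 3.95985204e-03, -5.97762251e+01,  1.61354586e+00, -2.81953257e+01,
        1.28670770e-02,  5.10461570e-03,  1.51798904e-06]), 'tcp_pos': array([0.1830444 , 0.64925563, 0.30298675]), 'orientation': array([-7.29214104e-05,  1.36972452e-01,  9.90574482e-01, -8.58376697e-04]), 'force': array([-0.55415194, -0.09691451,  0.5872881 ]), 'torque': array([-0.05716503,  0.04307653, -0.07537718]), 'gripper_force': 0.0, 'opening': 0.08523319267147987} 0.0726
```

View pics/top0.png

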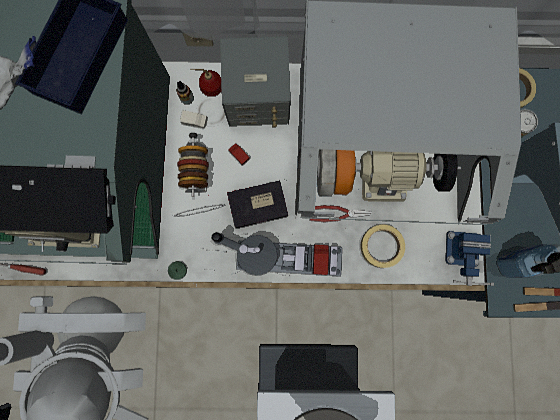

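View pics/scene0.png

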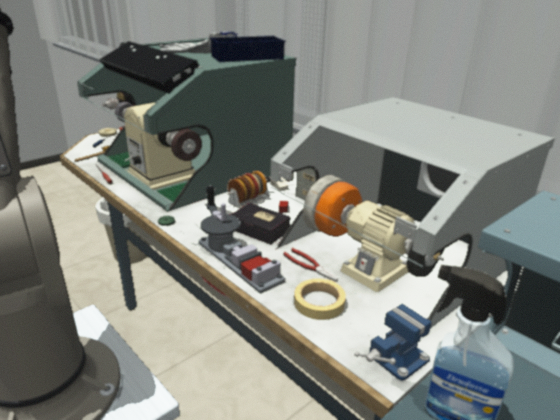

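The top view shows the clamp at (290,258), with its head at (258,253) and knob at (218,238). There are two red candidates for the bar: (322,258) on the clamp between pad and fence, and a smaller one loose at (239,154). The first fits, being larger and lying across the plate. I'll confirm it in an enlarged crop.

```bash
cat >h.py <<'E'
import numpy as np,cv2
from cell import env,kin,camera,calibration,job
def cam(n):
    c=calibration(n);K=np.array([[c["fx"],0,c["cx"]],[0,c["fy"],c["cy"]],[0,0,1]])
    R=cv2.Rodrigues(np.array(c["rvec"],float))[0];t=np.array(c["tvec"],float).ravel();return K,R,t
def onplane(n,u,v,z):
    K,R,t=cam(n);o=-R.T@t;r=R.T@np.linalg.solve(K,[u,v,1.]);return o+r*(z-o[2])/r[2]
def cloud(n,d):
    K,R,t=cam(n);v,u=np.mgrid[:d.shape[0],:d.shape[1]]
    c=np.stack([(u-K[0,2])/K[0,0]*d,(v-K[1,2])/K[1,1]*d,d],-1);return (c-t)@R
E
python3 - <<'E'
from h import *
T=np.load("top0.npz");p,d=T["p"],T["d"];P=cloud("top",d)
c=p[130:290,190:350]; a=cv2.resize(c,None,fx=3.6,fy=3.6,interpolation=cv2.INTER_CUBIC);cv2.imwrite("pics/c1.png",a)
for n,(u,v) in dict(knob=(218,238),head=(258,253),bar=(322,258),small=(239,154),bench=(300,170)).items(): print(n,P[v,u],onplane("top",u,v,.1))
hsv=cv2.cvtColor(p,cv2.COLOR_BGR2HSV);m=((hsv[...,1]>150)&((hsv[...,0]<6)|(hsv[...,0]>172))&(hsv[...,2]>60)).astype(np.uint8)
n,l,s,ce=cv2.connectedComponentsWithStats(m)
for i in range(1,n):
    if s[i,4]>40:print(s[i],ce[i])
# height layers near the clamp
w=(slice(225,285),slice(200,350));Q=P[w]
for lo,hi in((.063,.075),(.075,.09),(.09,.125)):
    k=(Q[...,2]>lo)&(Q[...,2]<hi);print(lo,hi,k.sum(),Q[k].mean(0) if k.any() else None)
    n,l,s,ce=cv2.connectedComponentsWithStats(k.astype(np.uint8))
    for i in range(1,n):
        if s[i,4]>4:
            q=Q[l==i];print("  ",s[i,4],ce[i]+[200,225],q.mean(0).round(4),q.min(0).round(4),q.max(0).round(4))
E
```

```text
knob [0.49366815 0.24443329 0.11870058] [0.4951492  0.24669878 0.1       ]
head [0.46470486 0.1589694  0.06580082] [0.46302028 0.15766379 0.1       ]
bar [0.45572723 0.01161548 0.04686182] [0.45357734 0.0165733  0.1       ]
small [0.70672864 0.21090462 0.02103807] [0.68640228 0.20444767 0.1       ]
bench [0.61270751 0.07399058 0.27046566] [0.65095845 0.06592574 0.1       ]
[199  72  22  20 265] [209.40754717  82.68679245]
[229 144  20  20 193] [238.46632124 153.12435233]
[178 159  24   6  82] [189.79268293 161.18292683]
[315 205  20   4  43] [324.02325581 206.72093023]
[314 245  15  30 398] [320.75628141 259.46984925]
0.063 0.075 1316 [0.46247944 0.16809924 0.06865918]
   1314 [253.93302892 253.91324201] [0.4625 0.1681 0.0687] [0.4151 0.1178 0.063 ] [0.509  0.2571 0.0749]
0.075 0.09 95 [0.47267484 0.1878561  0.07872913]
   84 [245.16666667 249.11904762] [0.4725 0.1875 0.0785] [0.4636 0.1653 0.0751] [0.4819 0.2015 0.0832]
0.09 0.125 108 [0.4900087  0.2269749  0.11599967]
   82 [216.32926829 236.75609756] [0.4965 0.2484 0.1162] [0.4872 0.2397 0.0946] [0.5073 0.2584 0.1243]
   26 [257.03846154 249.69230769] [0.4694 0.1593 0.1153] [0.4643 0.155  0.0909] [0.475  0.1638 0.12  ]
```

View pics/c1.png

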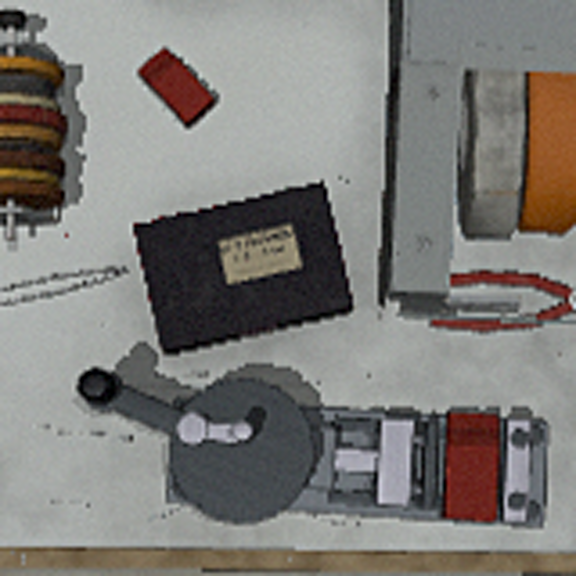

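The enlarged crop confirms the larger red bar at crop (472,466), across the plate between the pad and the fence. The small one, crop (178,88), is a decoy. The crop also shows the lever with its pivot at (192,430) and post at (243,430), and the knob at (98,387). Next I'll get the precise geometry and the obstacle clearances.

```bash
python3 - <<'E'
from h import *
from scipy.optimize import least_squares
T=np.load("top0.npz");p,d=T["p"],T["d"];P=cloud("top",d)
w=(slice(225,285),slice(200,350));Q=P[w]
k=(Q[...,2]>.06)&(Q[...,2]<.125)
C=np.concatenate(cv2.findContours(k.astype(np.uint8),cv2.RETR_EXTERNAL,cv2.CHAIN_APPROX_NONE)[0])[:,0]
B=Q[C[:,1],C[:,0]];B=B[(B[:,2]<.075)]
c=np.array([.462,.16]);
for _ in range(4):
    e=np.hypot(*(B[:,:2]-c).T);s=B[(abs(e-.046)<.004)]
    r=least_squares(lambda q:np.hypot(*(s[:,:2]-q[:2]).T)-q[2],[*c,.045],loss="soft_l1",f_scale=.001);c=r.x[:2]
print("head",r.x,len(s))
kn=Q[(Q[...,2]>.112)&(Q[...,1]>.22)];po=Q[(Q[...,2]>.105)&(Q[...,1]<.19)]
kc=(kn.min(0)+kn.max(0))/2;pc=(po.min(0)+po.max(0))/2
print("knob",kc,kn.mean(0),len(kn),"post",pc,po.mean(0),len(po))
print("dist",np.hypot(*(kc[:2]-c)),"bearing from +y",np.arctan2(*(kc[:2]-c)))
# bar direction -> plate yaw
hsv=cv2.cvtColor(p,cv2.COLOR_BGR2HSV);m=((hsv[...,1]>150)&((hsv[...,0]<6)|(hsv[...,0]>172))).astype(np.uint8)
m[:240]=0;m[:,:310]=0;m[280:]=0;m[:,340:]=0
cc=max(cv2.findContours(m,0,1)[0],key=cv2.contourArea);b=cv2.boxPoints(cv2.minAreaRect(cc));print("bar",[onplane("top",*q,.041)[:2].round(4) for q in b])
pl=P[(P[...,2]>.005)&(P[...,2]<.06)&(P[...,0]<.53)&(P[...,0]>.4)&(P[...,1]<.12)&(P[...,1]>-.06)];print(pl.min(0),pl.max(0))
for n,dd in(("top",d),("scene",np.load("scene0.npz")["d"])):
    A=cloud(n,dd)[dd>0]
    for y0 in np.arange(-.1,.7,.1):
        print(n,round(y0,1),[ (round(A[(A[:,1]>y0)&(A[:,1]<y0+.1)&(A[:,0]>x0)&(A[:,0]<x0+.06)][:,2].max(initial=-1),2)) for x0 in np.arange(.3,.72,.06)])
E
```

```text
head [0.46048951 0.16195023 0.04472467] 109
knob [0.49702875 0.24923644 0.11844121] [0.49621977 0.24912463 0.11797465] 72 post [0.44256698 0.14026444 0.64253937] [0.43576264 0.1351114  0.71759647] 58
dist 0.09462557712825939 bearing from +y 0.39644925682642057
bar [array([0.42  , 0.0328]), array([0.4874, 0.0296]), array([ 0.4861, -0.0046]), array([ 0.4188, -0.0012])]
[ 0.40223997 -0.05951233  0.00502809] [0.52852055 0.11998352 0.05320852]
top -0.1 [np.float64(-0.73), np.float64(0.05), np.float64(0.05), np.float64(0.18), np.float64(0.14), np.float64(0.31), np.float64(0.31)]
top 0.0 [np.float64(-0.73), np.float64(0.05), np.float64(0.05), np.float64(0.24), np.float64(0.27), np.float64(0.31), np.float64(0.31)]
top 0.1 [np.float64(-0.73), np.float64(0.07), np.float64(0.12), np.float64(0.08), np.float64(0.05), np.float64(0.05), np.float64(0.03)]
top 0.2 [np.float64(0.89), np.float64(0.91), np.float64(0.08), np.float64(0.12), np.float64(0.05), np.float64(0.08), np.float64(0.07)]
top 0.3 [np.float64(-0.73), np.float64(0.02), np.float64(0.29), np.float64(0.37), np.float64(0.37), np.float64(0.
[... 820 characters left out ...]
, np.float64(0.02)]
scene 0.2 [np.float64(-1.0), np.float64(0.0), np.float64(0.08), np.float64(0.12), np.float64(0.05), np.float64(0.07), np.float64(0.07)]
scene 0.3 [np.float64(-1.0), np.float64(0.01), np.float64(0.29), np.float64(0.36), np.float64(0.37), np.float64(0.36), np.float64(0.36)]
scene 0.4 [np.float64(-1.0), np.float64(0.0), np.float64(0.3), np.float64(0.37), np.float64(0.39), np.float64(0.36), np.float64(0.41)]
scene 0.5 [np.float64(-1.0), np.float64(0.0), np.float64(0.23), np.float64(0.37), np.float64(0.39), np.float64(0.36), np.float64(0.41)]
scene 0.6 [np.float64(-1.0), np.float64(0.02), np.float64(0.23), np.float64(0.37), np.float64(0.39), np.float64(0.38), np.float64(0.38)]
```

```bash
cat >>h.py <<'E'
A=np.array([.4605,.162]);YAW=.047
def down(a): return np.array([0,np.cos(a/2),np.sin(a/2),0])
def st(m=""):
    s=env.get_state();print(m,"t%.1f"%s["time"],s["tcp_pos"].round(4),"F",s["force"].round(1),"op %.4f"%s["opening"]);return s
E
python3 - <<'E'
from h import *
T=np.load("top0.npz");P=cloud("top",T["d"]);q=P[(P[...,2]>.15)&(P[...,2]<.5)&(P[...,0]>.38)&(P[...,0]<.6)]
print("left machine ymin",q[q[:,1]>.2][:,1].min(),"right hood ymax",q[q[:,1]<.2][:,1].max())
for p in([.14,.46,.4],[.42,.2,.36],[.469,.159,.156],[.497,.249,.152],[.417,.245,.152]):
    for a in(1.174,1.174-np.pi):
        k=kin.inverse_kinematics(p,down(a));print(p,round(a,2),None if k is None else np.round(k,2))
E
```

```text
left machine ymin 0.39439014180166404 right hood ymax 0.07606459346872682
[0.14, 0.46, 0.4] 1.17 [-1.71  0.06  0.32  1.89 -0.02  1.19 -1.78]
[0.14, 0.46, 0.4] -1.97 [-1.16  0.08 -0.26  1.86  0.02  1.2   1.32]
[0.42, 0.2, 0.36] 1.17 [-1.08  0.06  0.53  1.99 -0.03  1.1  -0.93]
[0.42, 0.2, 0.36] -1.97 [-0.67  0.07  0.1   1.97 -0.01  1.1   2.17]
[0.469, 0.159, 0.156] 1.17 [-0.86  0.43  0.5   2.13 -0.34  0.65 -0.52]
[0.469, 0.159, 0.156] -1.97 [-0.42  0.39 -0.04  2.1   0.02  0.65  2.27]
[0.497, 0.249, 0.152] 1.17 [-0.96  0.52  0.5   1.99 -0.37  0.71 -0.63]
[0.497, 0.249, 0.152] -1.97 [-0.48  0.48 -0.12  1.96  0.09  0.71  2.09]
[0.417, 0.245, 0.152] 1.17 [-1.03  0.42  0.45  2.16 -0.3   0.63 -0.76]
[0.417, 0.245, 0.152] -1.97 [-0.56  0.39 -0.13  2.13  0.08  0.63  2.01]
```

```bash
python3 - <<'E'
from h import *
o=down(1.174)
env.reach([.14,.46,.4],o);env.reach([.42,.2,.36],o);env.reach([.469,.159,.22],o);st("above")
env.grip(.04,20);env.movel([.469,.159,.156],.1,stop_force=8);s=st("down")
p,d=camera("scene");cv2.imwrite("pics/s1.png",cv2.resize(p[150:270,170:290],(600,600),interpolation=cv2.INTER_CUBIC))
E
```

```text
above t3.7 [0.4691 0.16   0.2204] F [-0.3  0.   1. ] op 0.0853
down t5.0 [0.4693 0.1589 0.1563] F [-0.2 -0.4 -0.2] op 0.0397
```

View pics/s1.png

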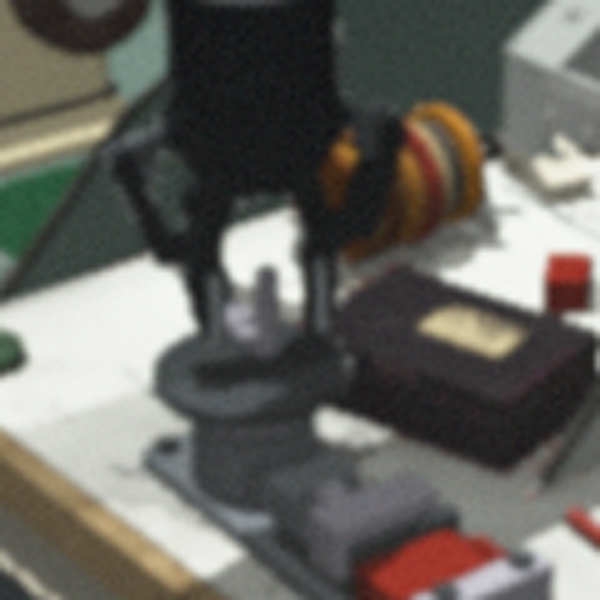

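The crop shows the post at (268,300), standing between the two fingers at x≈210 and x≈320 and clear of both. I'll flip the lever now.

```bash
python3 - <<'E'
from h import *
o=down(1.174);n=np.array([.9225,-.386,0])
env.grip(.016,20);s=st("closed");p0=s["tcp_pos"].copy();p0=np.array([.469,.159,.156])
print(env.movel(p0-n*.026,.03,stop_force=15));st("pushed")
env.movel(env.get_state()["tcp_pos"]+n*.002,.03);st("back")
env.grip(.04);q=env.get_state()["tcp_pos"];env.movel([q[0],q[1],.23],.15)
env.movel([.497,.249,.23],.2);st("over knob")
p,d=camera("scene");cv2.imwrite("pics/s2.png",cv2.resize(p[150:270,170:290],(600,600),interpolation=cv2.INTER_CUBIC))
p,d=camera("top");cv2.imwrite("pics/t2.png",cv2.resize(p[210:290,190:300],(770,560),interpolation=cv2.INTER_CUBIC))
E
```

```text
closed t5.4 [0.4696 0.1591 0.1564] F [ 1.7 -0.1  0.5] op 0.0161
True
pushed t6.2 [0.4501 0.1656 0.1564] F [ 2.5 -1.8 -0.4] op 0.0156
back t6.4 [0.4515 0.1648 0.1562] F [-0.8 -0.3 -0.4] op 0.0159
over knob t8.0 [0.4964 0.2476 0.2291] F [-0.6 -1.2 -1. ] op 0.0402
```

View pics/t2.png

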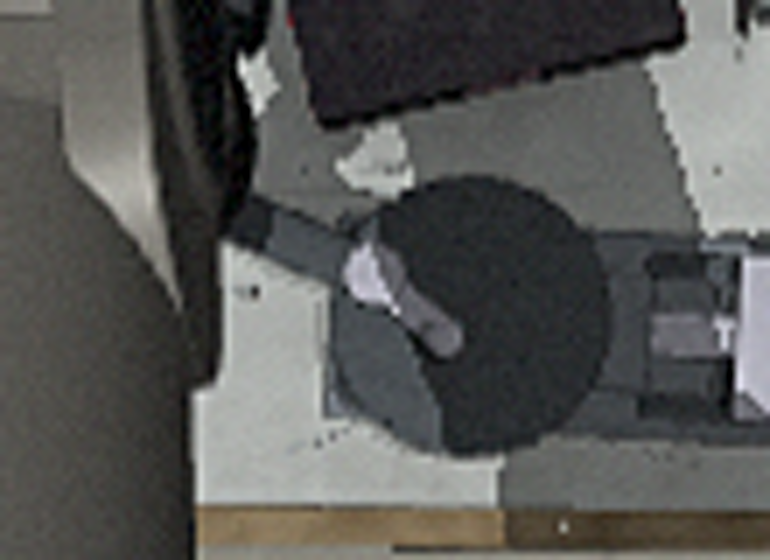

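In the top crop the post is at (440,335) and the pivot at (370,275). The post now lies robot-side of the handle line, about 0.3 rad over, so the lever is at tighten. Next I'll grip the knob and free-wheel back.

```bash
cat >>h.py <<'E'
R=.095
def pos(h,z=.152,r=R): b=h+YAW;return np.array([A[0]+r*np.sin(b),A[1]+r*np.cos(b),z])
def meas(dw=.1):
    env.dwell(dw);s=env.get_state();v=s["tcp_pos"][:2]-A;b=np.arctan2(*v);t=np.array([np.cos(b),-np.sin(b)]);r=np.array([np.sin(b),np.cos(b)])
    return s["time"],b-YAW,np.hypot(*v),-s["force"][:2]@t,-s["force"][:2]@r,s["force"][2]
def show(m,x): print(m,"t%.1f h%.3f r%.4f Ft%.2f Fr%.2f Fz%.2f"%x)
E
python3 - <<'E'
from h import *
o=down(1.524)
k=np.array([.497,.249,.23]);env.reach(k,o);st()
print(env.movel([.497,.249,.152],.12,stop_force=8));st("down");show("pre",meas())
env.grip(.015,40);st("grip");x=meas();show("g",x)
h=x[1];
while h>-.5:
    h=max(h-.12,-.5);b=env.movel(pos(h),.05,stop_force=8);x=meas(.05);show("fw %d"%b,x)
    if b: break
E
```

```text
t8.5 [0.4968 0.248  0.2302] F [ 0.  -0.7 -0.6] op 0.0400
False
down t9.3 [0.4974 0.249  0.1524] F [-0.2  0.3 -0. ] op 0.0400
pre t9.4 h0.355 r0.0947 Ft0.71 Fr0.21 Fz-0.40
grip t9.7 [0.4976 0.2493 0.1528] F [-0.5  0.4  5.8] op 0.0200
g t9.8 h0.354 r0.0949 Ft1.29 Fr0.55 Fz6.29
fw 1 t10.2 h0.232 r0.0946 Ft-0.31 Fr0.50 Fz5.23
```

```bash
python3 - <<'E'
from h import *
h=.232
while h>-.53:
    h=max(h-.11,-.53);env.movel(pos(h,.1525),.05);x=meas(.05);show("fw",x)
    if abs(x[3])>4: break
p,d=camera("top");cv2.imwrite("pics/t3.png",p[215:290,190:360]);print(onplane("top",322,258,.041)[:2])
E
```

```text
fw t10.6 h0.111 r0.0945 Ft0.41 Fr3.62 Fz9.34
fw t11.0 h0.001 r0.0942 Ft1.55 Fr4.61 Fz9.28
fw t11.4 h-0.110 r0.0940 Ft1.37 Fr5.53 Fz8.94
fw t11.8 h-0.219 r0.0938 Ft0.72 Fr6.18 Fz9.86
fw t12.2 h-0.329 r0.0936 Ft0.52 Fr7.61 Fz9.56
fw t12.6 h-0.438 r0.0934 Ft0.31 Fr7.95 Fz9.19
fw t13.0 h-0.539 r0.0933 Ft0.62 Fr9.20 Fz7.53
[0.45596439 0.01106857]
```

```bash
sed -i 's/^A=.*/A=np.array([.4645,.1602]);YAW=.047/' h.py; cat >>h.py <<'E'
def drive(h,end,step,lim,z=.154):
    while h<end-1e-6:
        h=min(h+step,end);env.movel(pos(h,z),.04);x=meas(.12);show("dr %.3f"%h,x)
        if x[3]>lim: return True
    return False
E
python3 - <<'E'
from h import *
x=meas();show("now",x)
print(drive(x[1],.52,.05,7.9))
E
```

```text
now t13.2 h-0.566 r0.0968 Ft0.61 Fr8.91 Fz6.85
dr -0.516 t13.6 h-0.530 r0.0962 Ft-0.11 Fr-3.22 Fz-12.09
dr -0.466 t14.0 h-0.472 r0.0960 Ft-1.25 Fr-6.10 Fz-18.65
dr -0.416 t14.3 h-0.422 r0.0960 Ft-1.43 Fr-6.02 Fz-20.04
dr -0.366 t14.7 h-0.372 r0.0959 Ft-0.98 Fr-4.82 Fz-17.92
dr -0.316 t15.1 h-0.327 r0.0959 Ft0.17 Fr-4.45 Fz-17.43
dr -0.266 t15.5 h-0.286 r0.0959 Ft4.10 Fr-5.74 Fz-13.12
dr -0.216 t15.9 h-0.239 r0.0958 Ft5.58 Fr-5.86 Fz-12.05
dr -0.166 t16.3 h-0.189 r0.0957 Ft6.28 Fr-5.25 Fz-12.30
dr -0.116 t16.6 h-0.139 r0.0957 Ft5.61 Fr-4.94 Fz-12.08
dr -0.066 t17.0 h-0.089 r0.0956 Ft6.04 Fr-4.70 Fz-12.79
dr -0.016 t17.4 h-0.038 r0.0956 Ft6.43 Fr-4.28 Fz-12.76
dr 0.034 t17.8 h0.012 r0.0955 Ft6.27 Fr-3.75 Fz-11.33
dr 0.084 t18.2 h0.063 r0.0954 Ft6.08 Fr-3.06 Fz-11.99
dr 0.134 t18.6 h0.112 r0.0954 Ft7.25 Fr-4.12 Fz-12.08
dr 0.184 t18.9 h0.163 r0.0953 Ft6.01 Fr-3.88 Fz-12.33
dr 0.234 t19.3 h0.213 r0.0953 Ft5.00 Fr-3.78 Fz-12.16
dr 0.284 t19.7 h0.263 r0.0952 Ft5.43 Fr-3.32 Fz-11.82
dr 0.334 t20.1 h0.313 r0.0951 Ft6.27 Fr-3.00 Fz-12.46
dr 0.384 t20.5 h0.364 r0.0951 Ft5.04 Fr-2.08 Fz-12.50
dr 0.434 t20.9 h0.414 r0.0950 Ft6.75 Fr-1.54 Fz-11.49
dr 0.484 t21.2 h0.464 r0.0949 Ft7.02 Fr-1.55 Fz-12.20
dr 0.520 t21.6 h0.500 r0.0949 Ft7.15 Fr-1.83 Fz-12.26
False
```

```bash
sed -i 's/^R=.095$/R=.0957/; s/r=R)/r=.0957)/' h.py; cat >>h.py <<'E'
def meas(dw=.1,n=6,_m=meas): return np.mean([_m(dw/n) for _ in range(n)],0)
def show(m,x): print(m,"t%.1f h%.3f r%.4f Ft%.2f Fr%.2f Fz%.2f"%tuple(x))
E
python3 - <<'E'
from h import *
h=.5
while h>-.5:
    h=max(h-.2,-.5);env.movel(pos(h,.153),.08);show("fw",meas(.06))
h=-.5
print(drive(h,.0,.04,7.9,.153))
E
```

```text
fw t22.1 h0.299 r0.0952 Ft0.56 Fr1.51 Fz-9.09
fw t22.5 h0.095 r0.0955 Ft1.13 Fr1.70 Fz-8.21
fw t22.9 h-0.105 r0.0958 Ft0.68 Fr0.77 Fz-9.47
fw t23.4 h-0.303 r0.0960 Ft0.87 Fr-1.20 Fz-9.04
fw t23.8 h-0.501 r0.0961 Ft0.47 Fr-3.55 Fz-8.70
dr -0.460 t24.2 h-0.453 r0.0960 Ft-0.83 Fr-4.90 Fz-9.21
dr -0.420 t24.5 h-0.417 r0.0960 Ft-1.08 Fr-4.94 Fz-9.32
dr -0.380 t24.8 h-0.378 r0.0960 Ft-0.14 Fr-5.03 Fz-9.22
dr -0.340 t25.2 h-0.342 r0.0959 Ft1.72 Fr-5.44 Fz-6.64
dr -0.300 t25.5 h-0.309 r0.0959 Ft3.58 Fr-5.24 Fz-4.34
dr -0.260 t25.9 h-0.275 r0.0959 Ft5.92 Fr-5.14 Fz-1.83
dr -0.220 t26.2 h-0.235 r0.0958 Ft5.83 Fr-4.72 Fz-1.96
dr -0.180 t26.6 h-0.195 r0.0958 Ft6.33 Fr-4.63 Fz-2.60
dr -0.140 t27.0 h-0.154 r0.0958 Ft6.22 Fr-4.27 Fz-2.01
dr -0.100 t27.3 h-0.114 r0.0957 Ft6.06 Fr-4.12 Fz-2.26
dr -0.060 t27.7 h-0.073 r0.0957 Ft6.15 Fr-3.62 Fz-2.41
dr -0.020 t28.0 h-0.033 r0.0956 Ft6.21 Fr-3.21 Fz-2.66
dr 0.000 t28.4 h-0.015 r0.0956 Ft6.68 Fr-3.48 Fz-1.71
False
```

```bash
python3 - <<'E'
from h import *
print(drive(0.,.5,.03,8.1,.153))
E
```

```text
dr 0.030 t28.7 h0.016 r0.0956 Ft6.32 Fr-3.44 Fz-2.63
dr 0.060 t29.0 h0.047 r0.0955 Ft6.55 Fr-3.06 Fz-2.19
dr 0.090 t29.4 h0.077 r0.0955 Ft6.28 Fr-2.65 Fz-2.27
dr 0.120 t29.8 h0.107 r0.0954 Ft6.32 Fr-2.84 Fz-2.04
dr 0.150 t30.1 h0.137 r0.0954 Ft6.17 Fr-2.40 Fz-2.16
dr 0.180 t30.5 h0.168 r0.0954 Ft6.04 Fr-2.11 Fz-2.66
dr 0.210 t30.8 h0.198 r0.0953 Ft6.74 Fr-1.85 Fz-2.45
dr 0.240 t31.2 h0.227 r0.0953 Ft6.84 Fr-1.80 Fz-2.45
dr 0.270 t31.5 h0.256 r0.0953 Ft7.30 Fr-1.60 Fz-1.53
dr 0.300 t31.9 h0.285 r0.0952 Ft7.65 Fr-0.80 Fz-1.03
dr 0.330 t32.2 h0.314 r0.0952 Ft8.12 Fr-0.98 Fz-0.93
True
```

```bash
python3 - <<'E'
from h import *
print(drive(.33,.382,.026,9.2,.153))
E
```

```text
dr 0.356 t32.6 h0.338 r0.0952 Ft8.56 Fr-0.68 Fz-0.24
dr 0.382 t32.9 h0.363 r0.0952 Ft9.35 Fr-0.30 Fz0.07
True
```

```bash
python3 - <<'E'
from h import *
env.movel(pos(.363,.153),.04);show("relax",meas())
env.grip(.045);p=st("open")["tcp_pos"];env.movel([p[0],p[1],.25],.12);st("up")
env.reach([.42,.24,.4],down(1.524));env.reach([.14,.46,.4],down(1.524));st("away")
p,d=camera("top");cv2.imwrite("pics/t4.png",cv2.resize(p[190:290,160:410],(800,320),interpolation=cv2.INTER_CUBIC))
E
```

```text
relax t33.2 h0.345 r0.0952 Ft8.25 Fr-0.41 Fz-0.19
open t33.7 [0.5036 0.2473 0.1536] F [-0.  -0.4 -0.3] op 0.0448
up t34.6 [0.5032 0.2472 0.2494] F [-0.6 -0.1  0.4] op 0.0452
away t36.7 [0.1415 0.4595 0.3997] F [ 0.3 -0.1 -0. ] op 0.0448
```

View pics/t4.png

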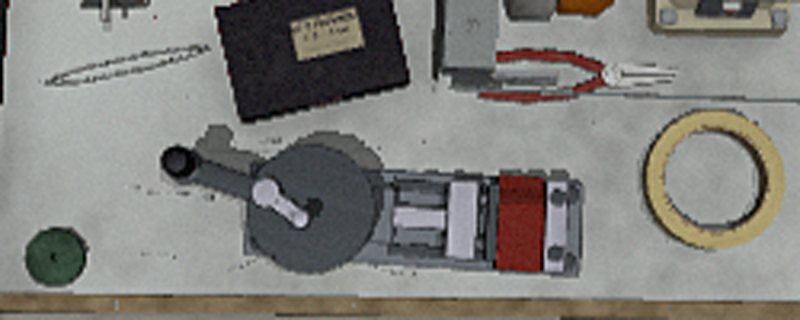

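The picture shows the bar (522,222) pinned between pad and fence, and the post (300,215) still on the tighten side. The tape, disc and pliers look undisturbed. As a cheap last check I'll see whether the knob sprang back on release and whether the bystanders moved.

```bash
python3 - <<'E'
from h import *
p,d=camera("top");P=cloud("top",d);Q=P[225:285,200:350];a=np.load("top0.npz")
for n,D in(("before",a["d"]),("now",d)):
    Q=cloud("top",D)[225:285,200:350];z=Q[...,2]
    k=Q[(z>.112)&(z<.13)&(Q[...,1]>.22)];o=Q[(z>.1)&(z<.13)&(Q[...,1]<.19)&(Q[...,1]>.13)];print(n,"knob",((k.min(0)+k.max(0))/2).round(4),"post",o.mean(0).round(4))
df=(cv2.absdiff(p,a["p"]).max(2)>60).astype(np.uint8);df=cv2.morphologyEx(df,cv2.MORPH_OPEN,np.ones((2,2)))
n,l,s,c=cv2.connectedComponentsWithStats(df)
print([(s[i,4],c[i].round()) for i in range(1,n) if s[i,4]>12 and c[i][1]<290])
E
```

```text
before knob [0.497  0.2492 0.1184] post [0.4696 0.1594 0.1163]
now knob [0.4895 0.2525 0.1175] post [0.4511 0.1666 0.1151]
[(np.int32(26), array([231., 228.])), (np.int32(42), array([219., 235.])), (np.int32(16), array([236., 236.])), (np.int32(62), array([218., 246.])), (np.int32(98), array([253., 254.])), (np.int32(40), array([299., 252.])), (np.int32(101), array([307., 259.])), (np.int32(48), array([297., 266.]))]
```

The knob has come back about 0.13 rad since release, from h≈0.345 to 0.217. Either it free-wheeled or the jaw relaxed, so I'll grip it again and test.

```bash
python3 - <<'E'
from h import *
o=down(1.524);k=[.4895,.2525]
env.reach([.42,.24,.36],o);env.reach([*k,.2],o);env.movel([*k,.153],.12)
env.grip(.015,40);x=meas();show("g",x)
print(drive(x[1],.33,.03,7.8,.153))
E
```

```text
g t39.8 h0.224 r0.0961 Ft0.90 Fr-0.11 Fz6.48
dr 0.254 t40.1 h0.261 r0.0961 Ft1.16 Fr0.40 Fz7.00
dr 0.284 t40.5 h0.286 r0.0961 Ft2.71 Fr0.77 Fz8.75
dr 0.314 t40.8 h0.310 r0.0960 Ft4.82 Fr0.92 Fz10.36
dr 0.330 t41.2 h0.322 r0.0960 Ft5.98 Fr1.94 Fz11.71
False
```

The pawl winds up elastically from about h = 0.26, and the force climbs back to the earlier level at the same angles. So the jaw held and only the handle sprang back. I'll release and hand in.

```bash
python3 - <<'E'
from h import *
env.movel(pos(.25,.153),.04);show("relax",meas())
env.grip(.045);p=st("open")["tcp_pos"];env.movel([p[0],p[1],.26],.12);st("up")
env.reach([.42,.24,.36],down(1.524));st("away")
print(job.job_done())
E
```

```text
relax t41.6 h0.253 r0.0961 Ft1.74 Fr0.58 Fz7.41
open t42.0 [0.4924 0.2516 0.1529] F [-0.1 -0.4 -0.2] op 0.0453
up t43.1 [0.492  0.2516 0.2593] F [ 1.4  0.2 -0.1] op 0.0448
away t43.7 [0.4196 0.2408 0.3594] F [-0.2  0.  -0.6] op 0.0452
the job is handed in; nothing more can be done
None
```

I handed the job in at about 44 s: the lever is on tighten, the free-wheel back was confirmed, and the bar is clamped at an estimated 37 N. The knob read 9.3 N halted, which I calculate as about 11 N to drive (not measured moving). The gripper is clear, and the tape, disc and pliers were undisturbed at the last camera check (about 37 s, before a brief re-grip of the knob).

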